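# Level the tag panel in its turning frame and lock it for laser marking

### The job

In the longer turning frame, turn the rectangular tag panel down from its loading tilt until it lies level, then lock it by turning the bar knob on top of that frame's post clockwise all the way to its stop. Do not touch the shorter frame with the round plate.

Things in the scene. Friction and masses are not known exactly. Their poses are not given: they have to be found in the camera images.
- tag_frame: Longer turning frame, fixed to the bench: dark base plate 130 (x) x 330 (y) x 12 mm, aluminium posts 60 x 50, 115 high, centred at y = +135 and -135. Origin: centre of the underside, on the bench; z up. Yaw within 21 degrees of the world's. The panel's axis runs along y at x = 0, z = 90. The lock knob stands on the +y post, its upright axis at x = 0, y = 135; the -y post has none.
- tag_panel (a joint): Angle (rad) of the flat tag panel, 110 wide x 190 long (along y) x 6 mm, twelve brass tags on its face, turning about its middle. 0 = level, tags up; positive = its +x side (tag_frame) raised. Starts at 0.6 to 1.0; range -0.5 to 1.2, no stop at level. Balanced friction hinge: 0.2 N m turns it (5 N pressed down 40 mm from the axis) and it stays where left.
- tag_knob (a joint): Angle (rad) of the long frame's lock knob, growing clockwise seen from above: loose at the start (0 to 0.3), locked at its hard stop, 1.4. Black disc 42 mm across (top at z = 129 of tag_frame) with an upright grip bar 40 long x 14 thick on it, up to z = 159. At 0 the bar lies along the frame's x. Light friction (0.06 N m), no spring.
- ring_frame: Shorter turning frame, fixed, to be left alone: base 100 (x) x 180 (y) x 12 mm, posts 80 mm high, a round plate of 76 mm between them and a smaller black bar knob on its +y post, top at 124 mm. Origin: centre of the underside, on the bench. It stands on the other side (left or right) of the bench's middle from tag_frame.

How it is judged:
By the outcome, as a careful person would: the job done as asked, in the order asked, and still so for the second after the job is handed in, with the robot touching nothing.
It also fails if it takes over 50 s, if anything falls off the work surface, if the arm or the gripper's body presses on something with over 40 N, if the wrist force passes 120 N, or if a joint passes its speed limit or range.

### The arm

A 6-joint arm with a two-finger parallel gripper is mounted at the origin on the work surface. World frame = base frame: x ahead of the robot, y to its left, z up, the work surface at z = 0. Lengths are in mm, angles in rad, forces in N, time in s.
With the tool pointing down it reaches from about 325 to 775 mm from the base axis. Payload 5.5 kg.
Tool frame: the origin (TCP) lies at the very end of the fingers, on their centre line; the grasp point (between the pads) lies 19 mm behind it; z points along the fingers, y is the line along which they close (so a half turn about z gives the same grasp; the last joint's range is limited). The gripper opens to 88 mm and grips with 3 to 60 N. Pads are 20 mm wide; open, the fingers measure 115 mm over their backs; the gripper's body (75 mm by 178 mm) begins 61 mm behind the grasp point.
Start: joints at [-1.32, 0.091, 1.231, -0, 1.82, -0.057], TCP at [181.777, -571.816, 222.631] pointing down, gripper open.
Joint ranges: [-2.87, 2.87], [-0.86, 2.18], [0.17, 2.46], [-1.51, 4.65], [0.06, 2.69], [-2.65, 2.65]. Speed limits (rad/s): [2.57, 2.57, 3.01, 3.14, 3.14, 3.14].

### API

Orientations are given as a 3x3 rotation matrix whose columns are the frame's x, y, z axes.
In Python, from workcell import env gives the robot as it stands.
- The arm moves only by the tool arm_command, never from a script. Its arguments are lists of equal length, an entry for each row: "delta_pos": the shift along the tool's x, y, z in cm, a list of three; "yaw": the turn about the tool's z in degrees; "fingers": the finger opening in cm, from 0 to 8.78. A call has 1 to 8 rows; each row shifts and turns the commanded pose from where the row before left it, along the tool's axes as they then stand; what a row does not reach is not made up. A row lasts 1/8 s, in which the tool goes at most 62.5 mm and 10.7 degrees, less where a joint would pass 70% of its speed; a pose out of reach is approached as far as the arm can. A call is refused whole if a number of a shift passes 6.25 or a number of a turn 10.7, either way. A call with a gripper value outside its range is refused whole. The fingers move at their own pace and stop on an object; the grip force is fixed at half the most. Time passes only in rows, so rows that do not move let the fingers close. It gives the time, the measured TCP pose, the force, the opening and the grip force at its end, in the units of the state.
- env.get_obs(): the state, without advancing time (a new reading comes with each control period).
- env.snapshot(name): name is "scene" or "top" or "wrist"; returns a dict with "color" (420x560x3 uint8, red, green, blue), "depth" (420x560 float32, mm along the optical axis (not along the pixel's ray), 0 where there is no reading), "fov_y" (degrees; the focal length in pixels is half the picture's height over the tangent of half this angle, whatever the lens; pixels are square), "cx", "cy" (the principal point, pixels), "dist" ([k1, k2, p1, p2, k3] as OpenCV has them; the pictures are not rectified), "R" (3x3) and "t" (3): a world point X has camera coordinates R X + t. Camera axes: x right, y down, z forward; pixel columns grow to the right and rows downward; lengths in mm; the calibration is good to about 2 mm. A picture is of the moment at which its call begins.
- env.close_job(): hands the job in; it is judged then, once.
The state is a dict: "time_s": time; "joint_pos": joint angles; "qvel": joint speeds; "joint_torque": joint torques, N m; "eef_pos": TCP position; "orientation": TCP orientation; "contact_force": force on the tool from outside, world axes, zero at the start; "torque": the same for the moment, N m; "gripper_width": finger opening in mm; "finger_force": force on a finger pad.
Only numpy, scipy, OpenCV 4.12 (cv2) and the standard library are available. Lean on these libraries where they do the work, as an engineer would, in place of code of your own. Each camera call takes 0.05 s, during which the arm holds its last target. There are 200 camera calls.

## Working session

There is one attempt and no reset: what is moved stays moved. The work goes in short steps, Python scripts to look and compute and a tool call to move; the robot and the scene stay as the last step left them, time stands still between calls to the robot, and variables do not carry over. Pictures are saved under pics/ and viewed, at most 10 in all, crops included, and the job is handed in when it is done.

Besides the shell and the picture viewer there is one more tool, called after "Emit:" as name(argument=value, ...) on one line, values as JSON. arm_command: Moves the arm, as the interface text tells. Its arguments: {"type":"object","properties":{"delta_pos":{"type":"array","items":{"type":"array","items":{"type":"number"}}},"yaw":{"type":"array","items":{"type":"number"}},"fingers":{"type":"array","items":{"type":"number"}}},"required":["delta_pos","yaw","fingers"]}

```bash
mkdir -p pics; cat > h.py <<'E'
import numpy as np, cv2
from workcell import env
def K(s):
    f=s["color"].shape[0]/2/np.tan(np.radians(s["fov_y"])/2)
    return np.array([[f,0,s["cx"]],[0,f,s["cy"]],[0,0,1.]])
def rays(s,uv):
    p=cv2.undistortPoints(np.array(uv,float).reshape(-1,1,2),K(s),np.array(s["dist"],float)).reshape(-1,2)
    return np.c_[p,np.ones(len(p))]
def onplane(s,uv,z):
    R,t=np.array(s["R"]),np.array(s["t"]); d=rays(s,uv)@R; o=-R.T@t
    return o+d*((z-o[2])/d[:,2])[:,None]
def world(s,uv):
    R,t=np.array(s["R"]),np.array(s["t"]); uv=np.array(uv,int).reshape(-1,2)
    return (rays(s,uv)*s["depth"][uv[:,1],uv[:,0]][:,None]-t)@R
def snap(name,f):
    s=env.snapshot(name); cv2.imwrite("pics/"+f,s["color"][:,:,::-1]); np.savez("pics/"+f[:-4],**s); return s
E
python3 - <<'E'
from h import *
for n in("top","scene"):
    s=snap(n,n+"0.png"); print(n,-np.array(s["R"]).T@s["t"],s["fov_y"],s["dist"])
o=env.get_obs();print(o["eef_pos"],o["orientation"],o["time_s"])
E
```

```text
top [389.17471269  47.38863596 966.29074342] 47.20064503190973 [-0.11845188  0.          0.          0.          0.        ]
scene [1138.98679203 -349.69086063  562.83432432] 51.516679375272005 [-0.00467684  0.          0.          0.          0.        ]
[ 181.70889038 -571.57499559  221.65530633] [[ 9.53010888e-01  3.02935739e-01 -4.30358723e-04]
 [ 3.02936036e-01 -9.53009566e-01  1.58913905e-03]
 [ 7.12710342e-05 -1.64483799e-03 -9.99998645e-01]] 0.1
```

View pics/top0.png

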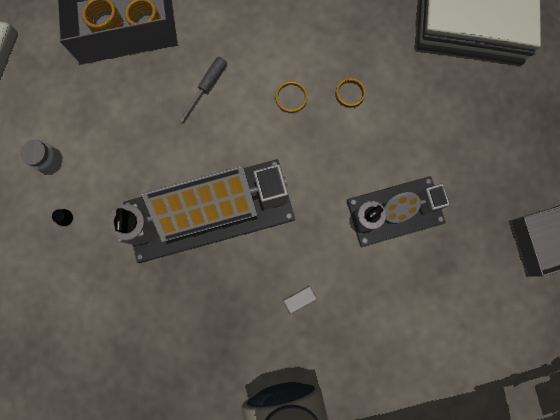

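View pics/scene0.png

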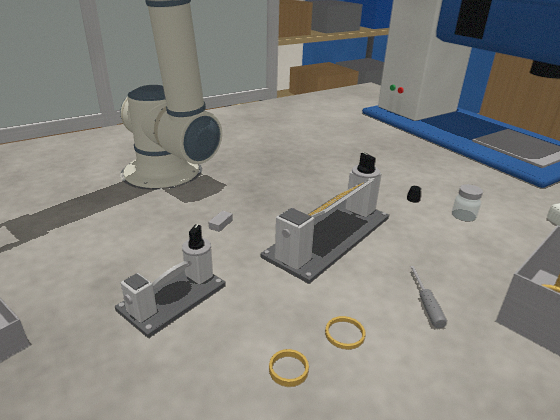

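The top view shows the long frame at about (208,210): its knob is at (124,220), the plain post at (270,183) and the orange-tagged panel between them. The short frame is at (397,210), to the right. I'll measure from depth and check it against rays from the second view.

```bash
cat > m.py <<'E'
from h import *
def cloud(s,mask):
    v,u=np.nonzero(mask&(s["depth"]>0)); return world(s,np.c_[u,v]),np.c_[u,v]
def tags(s,box):
    hsv=cv2.cvtColor(s["color"],cv2.COLOR_RGB2HSV); m=cv2.inRange(hsv,(8,110,60),(35,255,255))>0
    b=np.zeros_like(m); x0,y0,x1,y1=box; b[y0:y1,x0:x1]=1; return m&b
def plane(P):
    c=np.median(P,0)
    for _ in range(4):
        n=np.linalg.svd(P-c,full_matrices=0)[2][2]; n*=np.sign(n[2]); r=(P-c)@n
        P=P[abs(r)<max(2,2*r.std())]; c=P.mean(0)
    return c,n,r.std(),len(P)
E
python3 - <<'E'
from m import *
for n,box,kb in(("top0",(130,150,275,250),(100,195,150,245)),("scene0",(290,170,385,240),(350,145,385,195))):
    s=dict(np.load(f"pics/{n}.npz"))
    P,uv=cloud(s,tags(s,box)); c,nn,sd,N=plane(P); print(n,"panel",c,nn,sd,N,"tilt",np.arccos(nn[2]),"dir",np.degrees(np.arctan2(nn[1],nn[0])))
    b=np.zeros((420,560),bool); b[kb[1]:kb[3],kb[0]:kb[2]]=1
    P,uv=cloud(s,b)
    for lo,hi in((108,120),(122,135),(140,170)):
        k=(P[:,2]>lo)&(P[:,2]<hi); Q=P[k]
        if len(Q)>5:
            r=cv2.minAreaRect(Q[:,:2].astype(np.float32)); print(lo,hi,len(Q),Q.mean(0),np.percentile(Q[:,2],[5,50,95]),r)
    if n=="top0":
        b[:]=0;b[155:205,245:295]=1;P,uv=cloud(s,b);Q=P[(P[:,2]>106)&(P[:,2]<122)];print("post2",cv2.minAreaRect(Q[:,:2].astype(np.float32)),np.median(Q[:,2]))
        b[:]=0;b[150:270,100:300]=1;P,uv=cloud(s,b);Q=P[(P[:,2]>7)&(P[:,2]<17)];print("base",cv2.minAreaRect(Q[:,:2].astype(np.float32)),np.median(Q[:,2]))
i=cv2.imread("pics/top0.png")[150:270,90:300];j=cv2.imread("pics/scene0.png")[140:280,250:400]
cv2.imwrite("pics/c0.png",np.vstack([cv2.resize(i,(600,343)),cv2.resize(j,(270,252)) @ np.eye(3) if 0 else cv2.copyMakeBorder(cv2.resize(j,(270,252)),0,0,0,330,0)]))
E
```

```text
top0 panel [517.34305277 208.02246096  94.54699941] [-0.6309126  -0.19222237  0.75166472] 0.8579920351815148 1659 tilt 0.7202138305611127 dir -163.05540868925777
108 120 188 [483.78845357 321.2592039  116.57492715] [110.58387833 117.90744872 119.80620813] ((481.4272766113281, 330.1348876953125), (63.564735412597656, 82.11014556884766), 14.043717384338379)
122 135 394 [481.11005727 329.30446427 126.1291517 ] [122.13946583 125.17293193 131.61016126] ((490.5766906738281, 334.5074157714844), (63.29899597167969, 86.90337371826172), 79.78901672363281)
140 170 260 [477.80268943 334.84604766 156.38213016] [143.95938639 158.65381553 161.8280665 ] ((478.83673095703125, 336.85198974609375), (15.038599967956543, 40.592525482177734), 89.98538208007812)
post2 ((555.13525390625, 88.6143569946289), (60.437740325927734, 69.61405944824219), 16.729021072387695) 117.58132297952207
base ((518.2498779296875, 208.8863525390625), (130.8383331298828, 330.8897399902344), 17.008621215820312) 12.586670919776191
scene0 panel [514.33318977 212.65616108  92.13454293] [-0.63036007 -0.19241285  0.75207944] 0.22571506875040434 141 tilt 0.7195848072167956 dir -163.02556896876607
108 120 150 [495.44069541 319.3485074  114.42975985] [108.39829379 114.91232497 119.69133371] ((490.500244140625, 301.407470703125), (60.785457611083984, 134.48712158203125), 13.23979663848877)
122 135 221 [510.08464475 302.15653841 127.18258271] [122.79615823 127.08682705 133.13372758] ((515.0376586914062, 283.9503479003906), (56.48423385620117, 153.28170776367188), 30.578384399414062)
140 170 150 [483.22091244 334.55912175 151.6448648 ] [141.89807987 152.50239644 159.43087579] ((480.9169921875, 336.9623107910156), (41.7039680480957, 14.465476989746094), 3.3610141277313232)
```

View pics/c0.png

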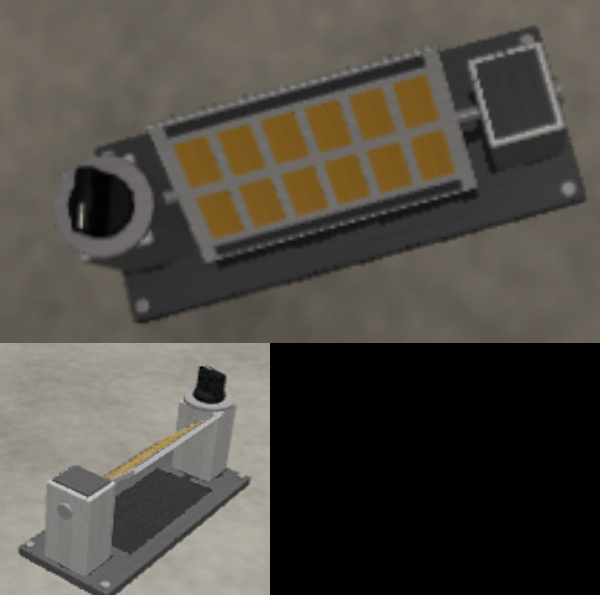

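Measurements from the two views agree. The frame centre is about (518,209) with a yaw of 17°. The panel is tilted 0.72 rad. The knob bar is at about (479,337), its top is at z 159, and it lies nearly along world x.

I'll straddle the panel axis with the open fingers, one on each side, and press flat so that both fingertips set the panel level.

Emit:
arm_command(delta_pos=[[2.32,-2.68,0],[2.32,-2.68,0],[2.32,-2.68,0],[2.32,-2.68,0],[2.32,-2.68,0],[2.32,-2.68,0],[2.32,-2.68,0],[2.32,-2.68,0]], yaw=[0,0,0,0,0,0,0,0], fingers=[6.4,6.4,6.4,6.4,6.4,6.4,6.4,6.4])

```text
time_s: 1.1
eef_pos: [293.9, -310.1, 222.2]
orientation: [[0.953, 0.303, -0.0], [0.303, -0.953, 0.001], [-0.0, -0.001, -1.0]]
contact_force: [0.1, -0.4, -0.9]
gripper_width: 64.2
finger_force: 0.0
```

Emit:
arm_command(delta_pos=[[2.32,-2.68,0],[2.32,-2.68,0],[2.32,-2.68,0],[2.32,-2.68,0],[2.32,-2.68,0],[2.32,-2.68,0],[2.32,-2.68,0],[2.32,-2.68,0]], yaw=[0,0,0,0,0,0,0,0], fingers=[6.4,6.4,6.4,6.4,6.4,6.4,6.4,6.4])

```text
time_s: 2.1
eef_pos: [405.8, -49.5, 222.3]
orientation: [[0.953, 0.303, -0.0], [0.303, -0.953, 0.0], [-0.0, -0.0, -1.0]]
contact_force: [0.4, 0.1, -0.9]
gripper_width: 64.0
finger_force: 0.0
```

Emit:
arm_command(delta_pos=[[2.32,-2.68,0],[2.32,-2.68,0],[2.32,-2.68,0],[2.32,-2.68,0],[2.32,-2.68,0],[2.32,-2.68,0],[2.32,-2.68,0],[2.32,-2.68,0]], yaw=[0,0,0,0,0,0,0,0], fingers=[6.4,6.4,6.4,6.4,6.4,6.4,6.4,6.4])

```text
time_s: 3.1
eef_pos: [517.7, 210.9, 222.0]
orientation: [[0.953, 0.303, -0.001], [0.303, -0.953, -0.0], [-0.001, 0.0, -1.0]]
contact_force: [0.4, 0.0, 0.7]
gripper_width: 63.7
finger_force: 0.0
```

Emit:
arm_command(delta_pos=[[0,0,0],[0,0,0],[0,0,0],[0,0,0],[0,0,0],[0,0,0],[0,0,0],[0,0,0]], yaw=[-10,-10,-10,-10,-10,-10,-10,-10], fingers=[6.4,6.4,6.4,6.4,6.4,6.4,6.4,6.4])

```text
time_s: 4.1
eef_pos: [517.4, 209.8, 222.0]
orientation: [[-0.139, 0.99, -0.001], [0.99, 0.139, -0.0], [-0.0, -0.001, -1.0]]
contact_force: [0.2, -0.9, -0.0]
gripper_width: 64.1
finger_force: 0.0
```

Emit:
arm_command(delta_pos=[[0,0,0],[0,0,0],[0,0,0]], yaw=[-9.4,0,0], fingers=[6.4,6.4,6.4])

```text
time_s: 4.47
eef_pos: [517.5, 209.8, 222.3]
orientation: [[-0.29, 0.957, -0.0], [0.957, 0.29, -0.0], [-0.0, -0.001, -1.0]]
contact_force: [-0.0, 0.2, -0.0]
gripper_width: 63.8
finger_force: 0.0
```

Emit:
arm_command(delta_pos=[[0,0,2.3],[0,0,2.3],[0,0,2.3],[0,0,2.2],[0,0,0.4],[0,0,0.4],[0,0,0.4],[0,0,0.4]], yaw=[0,0,0,0,0,0,0,0], fingers=[6.4,6.4,6.4,6.4,6.4,6.4,6.4,6.4])

```text
time_s: 5.48
eef_pos: [519.3, 210.4, 118.2]
orientation: [[-0.292, 0.956, 0.006], [0.956, 0.292, 0.002], [0.0, 0.006, -1.0]]
contact_force: [0.9, -0.0, 5.9]
gripper_width: 64.5
finger_force: 2.2
```

Emit:
arm_command(delta_pos=[[0,0,0.2],[0,0,0.2],[0,0,0.2],[0,0,0.2],[0,0,0.2],[0,0,0]], yaw=[0,0,0,0,0,0], fingers=[6.4,6.4,6.4,6.4,6.4,6.4])

```text
time_s: 6.22
eef_pos: [519.6, 210.5, 108.4]
orientation: [[-0.292, 0.956, 0.006], [0.956, 0.292, 0.002], [0.0, 0.007, -1.0]]
contact_force: [1.1, 0.7, 5.7]
gripper_width: 64.2
finger_force: 2.1
```

Emit:
arm_command(delta_pos=[[0,0,0.2],[0,0,0.2],[0,0,0.2],[0,0,0.2],[0,0,0.1],[0,0,0]], yaw=[0,0,0,0,0,0], fingers=[6.4,6.4,6.4,6.4,6.4,6.4])

```text
time_s: 6.98
eef_pos: [520.0, 210.6, 99.5]
orientation: [[-0.292, 0.956, 0.007], [0.956, 0.292, 0.002], [0.0, 0.008, -1.0]]
contact_force: [2.9, 0.1, 5.5]
gripper_width: 63.7
finger_force: 2.4
```

Emit:
arm_command(delta_pos=[[0,0,0.1],[0,0,0.1],[0,0,0]], yaw=[0,0,0], fingers=[6.4,6.4,6.4])

```text
time_s: 7.35
eef_pos: [520.2, 210.7, 97.6]
orientation: [[-0.292, 0.956, 0.008], [0.956, 0.292, 0.003], [0.0, 0.008, -1.0]]
contact_force: [3.9, 1.6, 5.1]
gripper_width: 64.2
finger_force: 2.5
```

Emit:
arm_command(delta_pos=[[0,0,0.1],[0,0,0.1],[0,0,0]], yaw=[0,0,0], fingers=[6.4,6.4,6.4])

```text
time_s: 7.72
eef_pos: [520.3, 210.7, 95.6]
orientation: [[-0.292, 0.956, 0.008], [0.956, 0.292, 0.003], [0.0, 0.008, -1.0]]
contact_force: [3.2, 0.5, 5.4]
gripper_width: 64.2
finger_force: 2.6
```

Emit:
arm_command(delta_pos=[[0,0,0.1],[0,0,0]], yaw=[0,0], fingers=[6.4,6.4])

```text
time_s: 7.98
eef_pos: [520.4, 210.7, 94.7]
orientation: [[-0.292, 0.956, 0.008], [0.956, 0.292, 0.003], [0.0, 0.009, -1.0]]
contact_force: [4.4, 1.1, 5.5]
gripper_width: 64.3
finger_force: 2.6
```

Emit:
arm_command(delta_pos=[[0,0,0.1],[0,0,0]], yaw=[0,0], fingers=[6.4,6.4])

```text
time_s: 8.22
eef_pos: [520.4, 210.7, 93.7]
orientation: [[-0.292, 0.956, 0.008], [0.956, 0.292, 0.003], [0.0, 0.009, -1.0]]
contact_force: [3.7, 1.5, 5.8]
gripper_width: 64.0
finger_force: 2.6
```

```bash
python3 - <<'E'
from m import *
for n,box in(("top",(130,150,275,250)),("scene",(290,170,385,240))):
    s=snap(n,n+"1.png"); P,uv=cloud(s,tags(s,box)); P=P[P[:,2]<125]; c,nn,sd,N=plane(P); print(n,c,nn,sd,N,"tilt",-nn[:2]@[np.cos(.297),np.sin(.297)])
E
```

```text
top [523.83299123 181.10509843  94.02981951] [-0.0177669  -0.00728254  0.99981563] 1.17620565895412 970 tilt 0.01912030086038438
scene [521.07546381 198.35122345  93.52336906] [-0.01948256 -0.00452135  0.99979997] 0.7429582181257711 725 tilt 0.019952775229984343
```

Emit:
arm_command(delta_pos=[[0,0,0.05],[0,0,0]], yaw=[0,0], fingers=[6.4,6.4])

```text
time_s: 8.57
eef_pos: [520.5, 210.7, 93.4]
orientation: [[-0.292, 0.956, 0.009], [0.956, 0.292, 0.003], [0.0, 0.009, -1.0]]
contact_force: [4.1, 1.4, 5.3]
gripper_width: 64.0
finger_force: 2.9
```

Emit:
arm_command(delta_pos=[[0,0,0.05],[0,0,0]], yaw=[0,0], fingers=[6.4,6.4])

```text
time_s: 8.82
eef_pos: [520.5, 210.7, 93.3]
orientation: [[-0.292, 0.956, 0.009], [0.956, 0.292, 0.003], [0.0, 0.009, -1.0]]
contact_force: [3.2, 1.4, 8.7]
gripper_width: 64.1
finger_force: 3.9
```

```bash
python3 - <<'E'
from m import *
for n,box in(("top",(130,150,275,250)),("scene",(290,170,385,240))):
    s=snap(n,n+"2.png"); P,uv=cloud(s,tags(s,box)); P=P[P[:,2]<125]; c,nn,sd,N=plane(P); print(n,c,nn,sd,N,"tilt",-nn[:2]@[np.cos(.297),np.sin(.297)])
E
```

```text
top [524.08663403 180.53935157  94.05529197] [-0.01075504 -0.00450551  0.99993201] 1.139802411407266 954 tilt 0.011602724063980394
scene [520.96923859 198.04431888  93.49966695] [-0.00852552 -0.00209898  0.99996145] 0.7836497014988468 734 tilt 0.008766537782733914
```

Emit:
arm_command(delta_pos=[[0,0,0.05],[0,0,0]], yaw=[0,0], fingers=[6.4,6.4])

```text
time_s: 9.18
eef_pos: [520.5, 210.8, 93.3]
orientation: [[-0.292, 0.956, 0.009], [0.956, 0.292, 0.003], [0.0, 0.009, -1.0]]
contact_force: [2.5, 0.6, 9.2]
gripper_width: 64.3
finger_force: 4.9
```

Emit:
arm_command(delta_pos=[[0,0,0.05],[0,0,0]], yaw=[0,0], fingers=[6.4,6.4])

```text
time_s: 9.43
eef_pos: [520.5, 210.8, 93.3]
orientation: [[-0.292, 0.956, 0.009], [0.956, 0.292, 0.003], [0.0, 0.01, -1.0]]
contact_force: [1.6, 0.3, 12.1]
gripper_width: 64.4
finger_force: 5.9
```

Emit:
arm_command(delta_pos=[[0,0,-0.4],[0,0,-1.5],[0,0,-3],[0,0,-4],[0,0,-4],[0,0,0]], yaw=[0,0,0,-10,-10,-10], fingers=[6.4,6.4,6.4,6.4,6.4,6.4])

```text
time_s: 10.18
eef_pos: [518.8, 210.3, 222.9]
orientation: [[-0.736, 0.677, 0.007], [0.677, 0.736, 0.002], [-0.004, 0.007, -1.0]]
contact_force: [0.1, 0.1, -1.1]
gripper_width: 63.8
finger_force: 0.0
```

Emit:
arm_command(delta_pos=[[0,0,0],[0,0,0],[0,0,0],[0,0,0],[0,0,0],[0,0,0]], yaw=[-10,-10,-10,-10,-5,0], fingers=[6.4,6.4,6.4,6.4,6.4,6.4])

```text
time_s: 10.92
eef_pos: [517.5, 209.8, 218.1]
orientation: [[-0.999, -0.035, 0.0], [-0.035, 0.999, 0.0], [-0.0, 0.0, -1.0]]
contact_force: [-0.1, -0.4, 0.5]
gripper_width: 63.8
finger_force: 0.0
```

```bash
python3 - <<'E'
from m import *
for n,box in(("top",(130,150,275,250)),("scene",(290,170,385,240)),("wrist",(0,0,560,420))):
    s=snap(n,n+"3.png"); P,uv=cloud(s,tags(s,box)); P=P[(P[:,2]<125)&(P[:,2]>60)]; c,nn,sd,N=plane(P); print(n,c,nn,sd,N,"tilt",-nn[:2]@[np.cos(.297),np.sin(.297)])
E
```

```text
top [506.9179246  205.15316211  94.02355971] [-0.00638606 -0.00313652  0.99997469] 1.0762743118191151 1064 tilt 0.007024380959326434
scene [520.50742571 205.19813419  93.44462373] [-0.01086576 -0.00371304  0.99993407] 0.7565747033840658 842 tilt 0.011476676474346997
wrist [516.59104092 212.60229808  93.67736867] [-0.00889301 -0.00343736  0.99995455] 0.6678356433764564 7399 tilt 0.009509618644451363
```

View pics/wrist3.png

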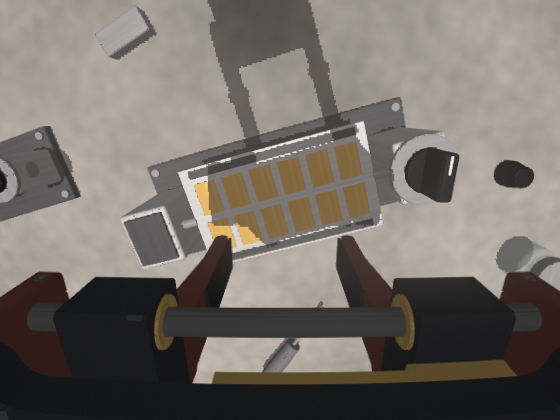

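The wrist view shows the panel lying flat, with about 0.01 rad of tilt left (roughly 0.5°). The knob bar is at about (440,175). Next I'll measure the bar in this view and triangulate it with the top view.

```bash
python3 - <<'E'
from m import *
for n,kb in(("wrist3",(380,120,480,220)),("top3",(100,195,150,245)),("scene3",(350,145,385,195))):
    s=dict(np.load(f"pics/{n}.npz")); b=np.zeros((420,560),bool); b[kb[1]:kb[3],kb[0]:kb[2]]=1
    P,uv=cloud(s,b); Q=P[(P[:,2]>154)&(P[:,2]<166)]; 
    print(n,len(Q),np.median(Q[:,2]),cv2.minAreaRect(Q[:,:2].astype(np.float32)))
    v=np.linalg.svd(Q[:,:2]-Q[:,:2].mean(0))[2][0] if len(Q)<3000 else 0; print(np.degrees(np.arctan2(v[1],v[0])),Q.mean(0))
E
```

```text
wrist3 912 158.8612334786456 ((480.4651184082031, 337.6623229980469), (40.27832794189453, 14.470610618591309), 0.8484287858009338)
0.7205712833154239 [479.58096654 336.69253298 158.52462526]
top3 192 159.21182474050244 ((479.0213928222656, 336.6651306152344), (40.129886627197266, 14.78365707397461), 0.11268656700849533)
179.68568811106462 [478.38565711 336.54420972 159.0363223 ]
scene3 63 158.14552172711544 ((480.83837890625, 337.1979675292969), (15.277714729309082, 39.09864044189453), 81.93682098388672)
2.0396711205260116 [482.14524776 336.01304459 157.58186758]
```

Emit:
arm_command(delta_pos=[[0.84,3.22,0],[0.84,3.22,0],[0.84,3.22,0],[0.86,3.21,0],[0,0,0],[0,0,0]], yaw=[0,0,0,0,1.5,0], fingers=[5,5,5,5,5,5])

```text
time_s: 11.82
eef_pos: [479.3, 336.8, 217.6]
orientation: [[-1.0, -0.009, 0.0], [-0.009, 1.0, -0.001], [-0.0, -0.001, -1.0]]
contact_force: [-0.1, -1.0, 0.6]
gripper_width: 49.9
finger_force: 0.0
```

Emit:
arm_command(delta_pos=[[0,0,2.0],[0,0,2.0],[0,0,2.0],[0,0,1.2],[0,0,1.0],[0,0,0]], yaw=[0,0,0,0,0,0], fingers=[5,5,5,5,5,5])

```text
time_s: 12.58
eef_pos: [478.9, 337.1, 134.8]
orientation: [[-1.0, -0.009, -0.001], [-0.009, 1.0, -0.001], [0.001, -0.001, -1.0]]
contact_force: [-0.9, -0.1, -0.0]
gripper_width: 49.6
finger_force: 0.0
```

Emit:
arm_command(delta_pos=[[0,0,0],[0,0,0],[0,0,0],[0,0,0],[0,0,0],[0,0,0],[0,0,0],[0,0,0]], yaw=[0,0,0,0,0,0,0,0], fingers=[2.5,1,1,1,1,1,1,1])

```text
time_s: 13.58
eef_pos: [479.3, 337.6, 135.9]
orientation: [[-1.0, -0.01, 0.0], [-0.01, 1.0, 0.001], [-0.0, 0.001, -1.0]]
contact_force: [0.7, 2.5, 2.4]
gripper_width: 13.9
finger_force: 30.0
```

Emit:
arm_command(delta_pos=[[0,0,0],[0,0,0],[0,0,0],[0,0,0]], yaw=[5,5,5,0], fingers=[1,1,1,1])

```text
time_s: 14.08
eef_pos: [479.3, 337.6, 135.9]
orientation: [[-0.969, 0.249, 0.0], [0.249, 0.969, 0.001], [-0.0, 0.001, -1.0]]
contact_force: [0.2, 2.6, 1.2]
gripper_width: 13.6
finger_force: 30.0
```

Gripped and turning. About 49° is left to the stop.

Emit:
arm_command(delta_pos=[[0,0,0],[0,0,0],[0,0,0],[0,0,0],[0,0,0],[0,0,0],[0,0,0],[0,0,0]], yaw=[6,6,6,6,6,6,6,2], fingers=[1,1,1,1,1,1,1,1])

```text
time_s: 15.08
eef_pos: [479.3, 337.5, 135.9]
orientation: [[-0.524, 0.852, 0.0], [0.852, 0.524, 0.001], [0.0, 0.001, -1.0]]
contact_force: [1.0, 3.0, 2.1]
gripper_width: 13.6
finger_force: 30.0
```

Emit:
arm_command(delta_pos=[[0,0,0],[0,0,0],[0,0,0],[0,0,0]], yaw=[2,2,2,0], fingers=[1,1,1,1])

```text
time_s: 15.58
eef_pos: [479.3, 337.5, 135.9]
orientation: [[-0.432, 0.902, 0.0], [0.902, 0.432, 0.0], [0.0, 0.001, -1.0]]
contact_force: [0.7, 3.8, 3.8]
gripper_width: 13.8
finger_force: 30.4
```

```bash
python3 - <<'E'
from h import *
o=env.get_obs();R=np.array(o["orientation"]);print(np.degrees(np.arctan2(R[1,0],R[0,0])),o["torque"],o["joint_pos"],o["joint_torque"])
E
```

```text
115.57667290737328 [ 0.62059036 -0.17211069  0.70964355] [5.55438116e-01 5.32609742e-02 1.42352471e+00 1.60224191e-04
 1.66416760e+00 1.09056022e-01] [ -2.19494037 -40.89128137 -37.74145961  -0.94216324   0.81691761
   0.85990593]
```

The moment about the tool axis is 0.7 N m, against 0.06 N m of friction, so the knob is at its stop. I'll press it once more, then release and check.

Emit:
arm_command(delta_pos=[[0,0,0],[0,0,0]], yaw=[1.5,0], fingers=[1,1])

```text
time_s: 15.82
eef_pos: [479.3, 337.4, 135.9]
orientation: [[-0.407, 0.913, 0.001], [0.913, 0.407, 0.0], [-0.0, 0.001, -1.0]]
contact_force: [0.0, 3.6, 3.9]
gripper_width: 14.4
finger_force: 30.8
```

```bash
python3 - <<'E'
from h import *
o=env.get_obs();R=np.array(o["orientation"]);print(np.degrees(np.arctan2(R[1,0],R[0,0])),o["torque"])
E
```

```text
114.03360717299483 [ 0.63343344 -0.30220178  0.75686102]
```

Emit:
arm_command(delta_pos=[[0,0,0],[0,0,0],[0,0,0],[0,0,0],[0,0,0],[0,0,0]], yaw=[0,0,0,0,0,0], fingers=[3,5,5,5,5,5])

```text
time_s: 16.58
eef_pos: [479.2, 337.3, 135.6]
orientation: [[-0.407, 0.913, -0.0], [0.913, 0.407, -0.0], [-0.0, -0.0, -1.0]]
contact_force: [-0.0, 0.1, 0.3]
gripper_width: 49.8
finger_force: 0.0
```

Emit:
arm_command(delta_pos=[[0,0,-1.5],[0,0,-2],[0,0,-3],[0,0,-3],[-4,0,0],[-4,0,0],[-4,0,0],[0,0,0]], yaw=[0,0,0,0,0,0,0,0], fingers=[5,5,5,5,5,5,5,5])

```text
time_s: 17.58
eef_pos: [529.2, 225.6, 232.6]
orientation: [[-0.404, 0.915, 0.002], [0.915, 0.404, 0.0], [-0.001, 0.002, -1.0]]
contact_force: [0.5, 0.5, 0.5]
gripper_width: 50.0
finger_force: 0.0
```

```bash
python3 - <<'E'
from m import *
for n,box in(("top",(130,150,275,250)),("scene",(290,170,385,240)),("wrist",(0,0,560,420))):
    s=snap(n,n+"4.png"); P,uv=cloud(s,tags(s,box)); P=P[(P[:,2]<125)&(P[:,2]>60)]
    if len(P)>50: c,nn,sd,N=plane(P); print(n,c,sd,N,"tilt",-nn[:2]@[np.cos(.297),np.sin(.297)])
    P,uv=cloud(s,np.ones((420,560),bool)); Q=P[(P[:,2]>154)&(P[:,2]<166)&(np.hypot(P[:,0]-479,P[:,1]-337)<26)]
    if len(Q)>20: print("bar",len(Q),Q.mean(0),cv2.minAreaRect(Q[:,:2].astype(np.float32)),np.degrees(np.arctan2(*np.linalg.svd(Q[:,:2]-Q[:,:2].mean(0),full_matrices=0)[2][0][::-1])))
E
```

```text
top [530.41279646 169.13093238  94.01572673] 1.255400677296017 1210 tilt 0.011648757835780036
bar 188 [478.08014148 337.29784601 158.91802746] ((478.1029968261719, 337.8917541503906), (14.069657325744629, 40.51460647583008), 25.592317581176758) -62.87578234906777
scene [520.49285689 205.04596342  93.53263195] 0.7892394194265241 836 tilt 0.010248098871468714
bar 57 [481.2337283  336.84819716 157.94514792] ((480.3385314941406, 338.46337890625), (13.795256614685059, 40.35728073120117), 28.779020309448242) -62.98940153927612
wrist [518.65637674 220.07091052  93.69632967] 0.678952398832834 6469 tilt 0.00978832855268683
bar 995 [480.68410442 338.09934927 158.77357976] ((480.7461242675781, 338.0384826660156), (13.421407699584961, 39.371150970458984), 27.00996971130371) -62.99928408995984
```

View pics/wrist4.png

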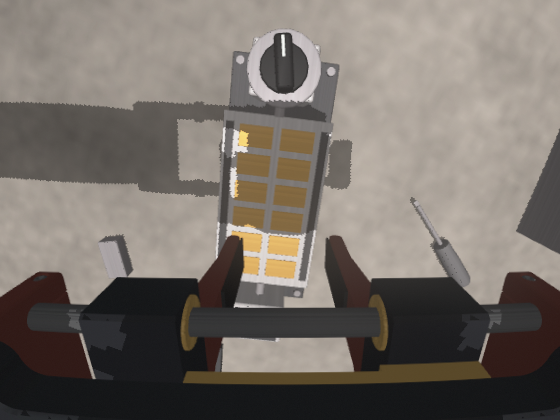

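The wrist view shows the bar at (283,65), at a heading of -63°. That is 80° (1.396 rad) in the frame, so it is at its stop. The panel is level to 0.01 rad and the gripper is clear of everything. Handing in.

```bash
python3 -c "
from workcell import env
print(env.close_job())"
```

```text
the job is handed in; nothing more can be done
None
```

The tag panel is level to about 0.01 rad, the lock knob is turned clockwise to its stop (measured about 1.40 rad), the shorter frame was not touched, and the job is handed in at about 18 s.

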